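Lock the blue stop plug into the water coupling

TASK

Close off the water coupling with the blue stop plug: stand the plug nose down in the coupling's flared mouth and let go of it, then press the blue thumb paddle all the way down to draw the sleeve back so that the plug drops fully home, and let the sleeve spring back up to lock it in. Leave the red plug standing where it is.

Things in the scene. Friction and masses are not known exactly. Their poses are not given: they have to be found in the camera images.
- blue_plug_center (a point): Loose round stop plug with a blue grip, standing upright on its nose; 75 mm tall, about 0.1 kg. From below: brass nose 30 mm across, 14 mm high; neck 16 mm across, 16 mm high; ribbed blue grip 26 mm across, 45 mm high (30 to 75 mm above the nose's end). Point: on its axis, half-way up (37.5 mm); z points from nose to grip.
- red_plug_center (a point): A plug of the same shape and size with a red grip, for another outlet; it stays where it stands. Point: on its axis, half-way up. A tall brown board stands behind the plugs, beyond x = 0.57 m at the left (y 0.0 to 0.22 m), and a 180 mm tall canister to the right of the coupling: keep the gripper and wrist clear of them.
- coupling_mouth (a point): Fixed upright steel coupling; point: centre of its mouth at the rim, 70 mm up, z up, x away from the paddle. 55 mm across inside, narrowing over 14 mm of depth to a 33 mm bore. Four jaws 28 mm below the rim stop a plug (its centre is then 9.5 mm above the rim); when they open it falls by its weight to the floor 50 mm below the rim (centre 12.5 mm below the rim).
- paddle_top (a point): Centre of the top of the blue thumb paddle, 32 (coupling x) by 40 mm, 83 mm from the mouth's axis on the coupling's -x side; 72 mm up at rest. It is part of the sleeve: pressed, both go straight down, 14 mm to a stop, against a spring of 4 to 8 N; from about 10 mm on the jaws are open. Let go, it springs up and the jaws close over the plug's nose.
Things that resemble listed ones, but are neither listed nor needed, are in the scene too. Leave any pink look-alike of the part that bears blue_plug_center alone.

How it is judged:
By the outcome, as a careful person would: the job done as asked, in the order asked, and still so for the second after the job is handed in, with the robot touching nothing.
It also fails if it takes over 48 s, if anything falls off the work surface, if the arm or the gripper's body presses on something with over 40 N, if the wrist force passes 120 N, or if a joint passes its speed limit or range.

ROBOT

A 6-joint arm with a two-finger parallel gripper is mounted at the origin on a cart in front of the work surface, level with it; the furniture and walls round the work are solid. World frame = base frame: x ahead of the robot, y to its left, z up, the work surface at z = 0. Lengths are in m, angles in rad, forces in N, time in s.
With the tool pointing down it reaches from about 0.35 to 0.775 m from the base axis. Payload 5.5 kg.
Tool frame: the origin (TCP) lies on the centre line of the jaws, within the pads' length; the fingertips stand 25 mm ahead of it and the grasp point (between the pads) lies 6 mm ahead of it; z points along the fingers, y is the line along which they close (so a half turn about z gives the same grasp; the last joint's range is limited). The gripper opens to 85 mm and grips with 20 to 120 N. Pads are 22 mm wide; open, the fingers measure 114 mm over their backs; the gripper's body (76 mm by 85 mm) begins 54 mm behind the grasp point. The pads swing forward as they close: fully open they stand 13 mm farther back than shut.
Start: joints at [1.192, 0.313, 0.046, 1.304, 0, 1.431], TCP at [0.136, 0.559, 0.256] pointing down, gripper open.
Joint ranges: [-2.76, 2.76], [-0.86, 1.69], [-1.03, 1.26], [-2.2, 2.34], [-1.47, 1.5], [-3.14, 3.14]. Speed limits (rad/s): [2.57, 2.57, 3.14, 3.14, 3.14, 3.14].

INTERFACE

Orientations are given as a rotation vector (axis times angle).
In Python, from cell import bot gives the robot as it stands.
- The arm moves only by the shell command python3 -m crank 'ROWS' [OPENING]. ROWS is text: rows parted by semicolons, each of 6 numbers parted by spaces: the shift along the tool's x, y, z in mm, then the turn, a rotation vector about the tool's x, y, z in degrees. In form: tx ty tz wx wy wz; .... A call has 1 to 10 rows; each row is the pose to reach, as a shift and turn from the pose commanded when the call began, along the tool's axes at that moment; what a row does not reach only later rows make up. A row lasts 1/12 s, in which the tool goes at most 41.7 mm and 7.16 degrees, less where a joint would pass 70% of its speed; a pose out of reach is approached as far as the arm can. A call with a gripper value outside its range is refused whole. OPENING is the finger opening in mm, from 0 to 85.4, set as the call begins (- or left out, the last holds). The fingers move at their own pace and stop on an object; the grip force is fixed at half the most. Time passes only in rows, so rows that repeat a pose let the fingers close. It gives the time, the measured TCP pose, the force, the opening and the grip force at its end, in the units of the state.
- bot.read_state(): the state, without advancing time (a new reading comes with each control period).
- bot.read_camera(name): name is "scene" or "top" or "wrist"; returns (picture, depth): 480x640x3 uint8, red, green, blue; 480x640 float32, m along the optical axis (not along the pixel's ray), 0 where there is no reading.
- bot.calibration(name): a dict with "mtx" (3x3 intrinsics, pixels), "R" (3x3) and "t" (3): a world point X has camera coordinates R X + t. Camera axes: x right, y down, z forward; pixel columns grow to the right and rows downward; lengths in m; the calibration is good to about 2 mm. A picture is of the moment at which its call begins: read the wrist's pose just before it. calibration takes no time and is no camera call; for the wrist camera it gives the pose at the moment of the call.
- bot.close_job(): hands the job in; it is judged then, once.
Trained networks look in the newest picture that a camera, given by its name, has taken for a name from the list of things; names that differ only in an ending like _2 or _b are one class to them, and where a whole thing is asked for, a point or a joint stands for the part that bears it (a point fixed in the world has none). Each returns a list of dicts, best first, with "conf" (0 to 1); they miss things now and then, are a little off and sometimes report something else, mostly with a low value. They report only what shows in the picture. A call takes as long as a camera call. They do not tell look-alikes from the thing itself.
- bot.recognise(name, camera): "box" ([left, top, width, height] in pixels, round what is visible of it).
- bot.masks_of(name, camera): "region" (480x640 bool, what is visible of it) and "box" ([left, top, width, height] in pixels, round what is visible of it).
- bot.mark_of(name, camera): "uv" ([column, row] in pixels: a listed point, or the origin of a listed thing).
The state is a dict: "time": time; "qpos": joint angles; "joint_vel": joint speeds; "effort": joint torques, N m; "tool_pos": TCP position; "ee_rot": TCP orientation; "contact_force": force on the tool from outside, world axes, zero at the start; "moment": the same for the moment, N m; "finger_gap": finger opening in m; "grip_force": force on a finger pad.
Only numpy, scipy, OpenCV 4.12 (cv2) and the standard library are available. Lean on these libraries where they do the work, as an engineer would, in place of code of your own. Each camera call takes 0.05 s, during which the arm holds its last target. There are 200 camera calls.

## Working session

There is one attempt and no reset: what is moved stays moved. The work goes in short steps, Python scripts to look and compute and a shell command to move; the robot and the scene stay as the last step left them, time stands still between calls to the robot, and variables do not carry over. Pictures are saved under pics/ and viewed, at most 13 in all, crops included, and the job is handed in when it is done.

```bash
mkdir -p pics; cat > h.py <<'E'
from cell import bot
import numpy as np, cv2
from scipy.spatial.transform import Rotation as Ro
def px2w(c,u,v,d,cal=None):
    cal=cal or bot.calibration(c); K=np.array(cal["mtx"]);R=np.array(cal["R"]);t=np.array(cal["t"])
    p=np.linalg.inv(K)@np.array([u,v,1.0])*d
    return R.T@(p-t)
def plane(c,u,v,z):
    cal=bot.calibration(c); K=np.array(cal["mtx"]);R=np.array(cal["R"]);t=np.array(cal["t"])
    r=R.T@np.linalg.inv(K)@np.array([u,v,1.0]); o=-R.T@t
    return o+r*(z-o[2])/r[2]
def save(c,n):
    im,d=bot.read_camera(c); cv2.imwrite(n,im[:,:,::-1]); return im,d
E
python3 - <<'E'
from h import *
np.set_printoptions(precision=4,suppress=True)
Z={"blue_plug_center":.0375,"red_plug_center":.0375,"coupling_mouth":.07,"paddle_top":.072}
ims=[]
for c in("scene","top"):
    im,d=save(c,f"pics/{c}0.png"); np.save(f"d_{c}.npy",d)
    for n,z in Z.items():
        for m in bot.mark_of(n,c):
            u,v=m["uv"]; print(c,n,round(m["conf"],2),np.round([u,v],1),plane(c,u,v,z))
s=bot.read_state();print(s["time"],s["tool_pos"],s["ee_rot"])
E
```

```text
scene blue_plug_center 0.96 [278.1 214.7] [0.4508 0.1521 0.0375]
scene blue_plug_center 0.81 [234.9 227.5] [0.3687 0.1562 0.0375]
scene red_plug_center 0.69 [347.1 242.5] [0.5303 0.0341 0.0375]
scene paddle_top 0.75 [353.1 301.4] [ 0.465  -0.1038  0.072 ]
top blue_plug_center 0.93 [239.8 308.9] [0.3703 0.1586 0.0375]
top blue_plug_center 0.9 [250.7 258.8] [0.4422 0.142  0.0375]
top red_plug_center 0.98 [325.8 199.6] [0.5263 0.0307 0.0375]
top coupling_mouth 0.62 [410.2 183.9] [ 0.5402 -0.0897  0.07  ]
top paddle_top 0.86 [427.1 240.1] [ 0.4595 -0.11    0.072 ]
top paddle_top 0.28 [250.8 257.7] [0.4414 0.1371 0.072 ]
0.5 [0.136  0.5587 0.2563] [0.3742 3.1192 0.0001]
```

View pics/scene0.png

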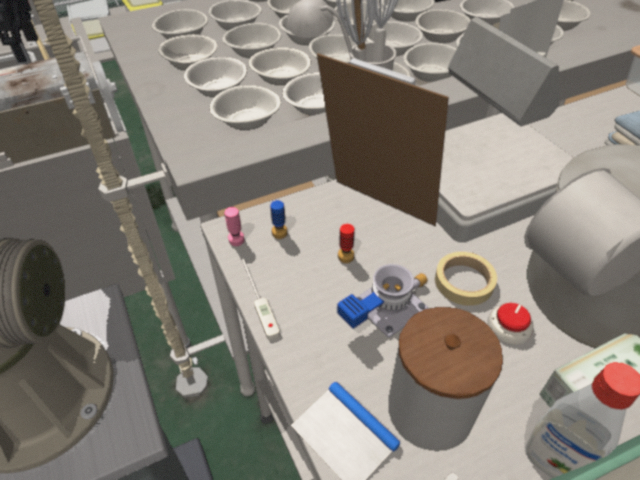

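View pics/top0.png

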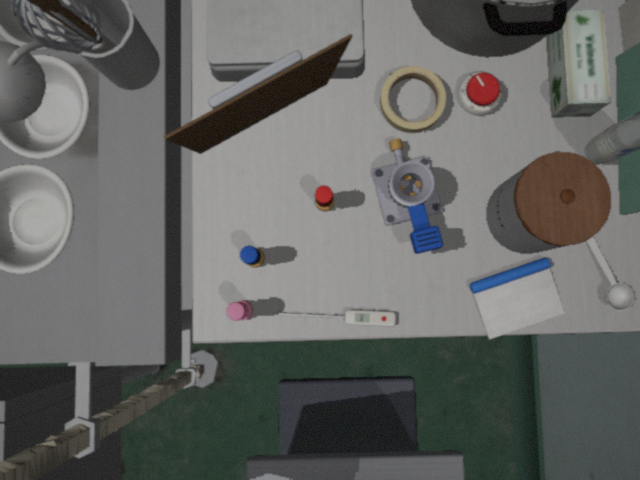

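Blue candidates: scene (278,215) / top (251,257) has a blue grip. The one at scene (235,226) / top (239,310) is the pink look-alike. Red is at scene (347,242) / top (325,198). The first fits, so I'll confirm it in a crop and refine with depth.

```bash
python3 - <<'E'
from h import *
np.set_printoptions(precision=4,suppress=True)
im=cv2.imread("pics/scene0.png"); t=cv2.imread("pics/top0.png")
a=cv2.resize(im[180:280,210:300],(360,400),interpolation=3); b=cv2.resize(t[160:260,370:460],(360,400),interpolation=3)
cv2.imwrite("pics/crop.png",np.hstack([a,b]))
def cloud(c,im,box):
    d=np.load(f"d_{c}.npy");x0,y0,x1,y1=box
    v,u=np.mgrid[y0:y1,x0:x1]; dd=d[y0:y1,x0:x1]; cal=bot.calibration(c)
    K=np.array(cal["mtx"]);R=np.array(cal["R"]);tt=np.array(cal["t"])
    P=np.linalg.inv(K)@np.stack([u.ravel(),v.ravel(),np.ones(u.size)])*dd.ravel()
    W=(R.T@(P-tt[:,None])).T; col=im[y0:y1,x0:x1].reshape(-1,3).astype(int)
    return W[dd.ravel()>0],col[dd.ravel()>0]
for c,i,bp,bb,bm in(("scene",im,(262,190,295,245),(330,280,385,335),(365,255,420,315)),("top",t,(232,235,275,275),(400,225,450,260),(380,150,445,215))):
    cal=bot.calibration(c);print(c,"campos",-np.array(cal["R"]).T@np.array(cal["t"]))
    W,C=cloud(c,i,bp); blue=(C[:,0]>C[:,2]+40)
    for lo,hi in((.035,.066),(.066,.09)):
        m=blue&(W[:,2]>lo)&(W[:,2]<hi); print("plug",lo,m.sum(),W[m].mean(0),W[m].min(0),W[m].max(0))
    W,C=cloud(c,i,bb); m=(C[:,0]>C[:,2]+40)&(W[:,2]>.06); print("paddle",m.sum(),np.median(W[m],0),W[m].min(0),W[m].max(0))
    W,C=cloud(c,i,bm); m=(W[:,2]>.064)&(W[:,2]<.08)&(C[:,0]<C[:,2]+25)
    p=W[m]; q=p[:,:2];A=np.c_[2*q,np.ones(len(q))]
    s=np.linalg.lstsq(A,(q**2).sum(1),rcond=None)[0]
    print("mouth",m.sum(),s[:2],np.sqrt(s[2]+s[:2]@s[:2]),p.min(0),p.max(0))
E
```

```text
scene campos [ 0.2213 -0.4977  0.6861]
plug 0.035 125 [0.4418 0.1308 0.0516] [0.434  0.1253 0.0355] [0.4545 0.1374 0.0657]
plug 0.066 135 [0.445  0.1381 0.0724] [0.4337 0.1281 0.066 ] [0.4575 0.1522 0.076 ]
paddle 553 [ 0.4582 -0.113   0.0702] [ 0.4419 -0.1322  0.06  ] [ 0.4793 -0.0881  0.074 ]
mouth 395 [ 0.5411 -0.092 ] 0.02818116470528082 [ 0.5104 -0.1225  0.064 ] [ 0.5723 -0.0598  0.0713]
top campos [0.3824 0.0202 0.9251]
plug 0.035 2 [0.4434 0.1287 0.0642] [0.4413 0.128  0.0638] [0.4455 0.1295 0.0646]
plug 0.066 251 [0.4458 0.1398 0.0748] [0.4339 0.1282 0.066 ] [0.4578 0.1518 0.0786]
paddle 636 [ 0.461  -0.1087  0.072 ] [ 0.4434 -0.131   0.0618] [ 0.4798 -0.0881  0.0774]
mouth 732 [ 0.5425 -0.0918] 0.027065671649964033 [ 0.5124 -0.1226  0.064 ] [ 0.5733 -0.061   0.0738]
```

View pics/crop.png

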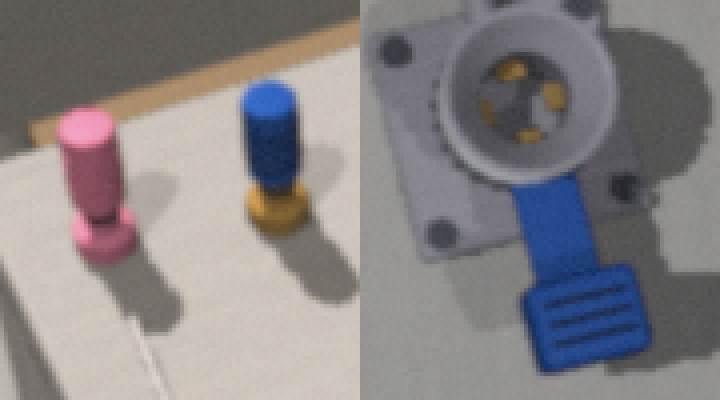

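The crop confirms it: the left plug at (90,180) is all pink, and the right one at (270,160) has a blue grip on a brass nose. The coupling mouth shows at (530,95) and the paddle at (588,315). Before the long transit I'll check the leaning pole at the left and any other tall things.

```bash
python3 - <<'E'
from h import *
np.set_printoptions(precision=3,suppress=True)
for c in("scene","top"):
    d=np.load(f"d_{c}.npy");cal=bot.calibration(c);K=np.array(cal["mtx"]);R=np.array(cal["R"]);t=np.array(cal["t"])
    v,u=np.mgrid[:480,:640]
    W=(R.T@(np.linalg.inv(K)@np.stack([u.ravel(),v.ravel(),np.ones(u.size)])*d.ravel()-t[:,None])).T
    ok=d.ravel()>0
    G=W.reshape(480,640,3)
    pts=[(60,60),(110,190),(150,280),(175,340),(60,290),(50,420),(450,340)] if c=="scene" else [(185,375),(140,400),(80,430),(20,460),(200,120),(340,50),(570,195),(515,200),(608,200)]
    for a,b in pts: print(c,a,b,G[b,a],d[b,a])
    q=W[ok&(W[:,2]>.1)&(W[:,0]>0)&(W[:,0]<.57)&(W[:,1]>-.2)&(W[:,1]<.7)&(W[:,2]<.7)]
    H,xe,ye=np.histogram2d(q[:,0],q[:,1],bins=[6,9],range=[[0,.6],[-.2,.7]]);print(H.astype(int))
E
```

```text
scene 60 60 [0.189 0.381 0.295] 0.8226122
scene 110 190 [0.186 0.378 0.026] 1.0163234
scene 150 280 [ 0.195  0.384 -0.265] 1.2340335
scene 175 340 [ 0.198  0.386 -0.532] 1.4320761
scene 60 290 [ 0.107 -0.017  0.204] 0.6179655
scene 50 420 [ 0.032 -0.085  0.053] 0.66497654
scene 450 340 [ 0.496 -0.269  0.178] 0.590835
[[   0 7182   82    0    0    0 1374  843   97]
 [   0 1281  213    0    0 2040 2058 2585  398]
 [   0    0    0    0    0 1156  437  946   34]
 [   0    0    0    0    0    0    0    0    0]
 [   0    0    0    0    0    0    0    0    0]
 [   0    0    0  550   14    0    0    0    0]]
top 185 375 [ 0.21   0.382 -0.551] 1.4511617
top 140 400 [ 0.207  0.381 -0.212] 1.1141495
top 80 430 [0.209 0.38  0.054] 0.8490366
top 20 460 [0.207 0.387 0.202] 0.7019622
top 200 120 [0.57  0.156 0.304] 0.6374486
top 340 50 [0.66  0.008 0.261] 0.6892808
top 570 195 [ 0.501 -0.271  0.182] 0.75073427
top 515 200 [ 0.5   -0.21   0.159] 0.7736919
top 608 200 [ 0.496 -0.326  0.162] 0.7700202
[[   0    0    0    0    0    0    0    0    0]
 [   0    0    0    0    0  758    0    0    0]
 [   0    0    0    0    0 1120   52    0    0]
 [   0    0    0    0    0    0    0    0    0]
 [   0    0    0    0    0    0    0    0    0]
 [   0    0    0  382    3    0    0    0    0]]
```

```bash
python3 - <<'E'
from h import *
np.set_printoptions(precision=3,suppress=True,linewidth=150)
for c in("scene","top"):
    d=np.load(f"d_{c}.npy");cal=bot.calibration(c);K=np.array(cal["mtx"]);R=np.array(cal["R"]);t=np.array(cal["t"])
    v,u=np.mgrid[:480,:640];ok=d.ravel()>0
    W=(R.T@(np.linalg.inv(K)@np.stack([u.ravel(),v.ravel(),np.ones(u.size)])*d.ravel()-t[:,None])).T
    for z in np.arange(-.05,.7,.05):
        m=ok&(W[:,2]>z)&(W[:,2]<z+.05)&(W[:,0]>.14)&(W[:,0]<.32)&(W[:,1]>.25)&(W[:,1]<.48)
        if m.sum():print(c,round(z,2),m.sum(),np.percentile(W[m],[1,50,99],axis=0).T[:2].ravel())
    pm=ok&(abs(W[:,0]-.2)<.05)&(abs(W[:,1]-.385)<.04)
    print(W[pm][:,2].max(), np.c_[u.ravel(),v.ravel()][pm].min(0))
    m=ok&(W[:,2]>.05)&(W[:,1]>.25)&(W[:,1]<1)&(W[:,0]>-.1)&(W[:,0]<.45)
    print("others",m.sum(),W[m].min(0),W[m].max(0))
s=bot.read_state();print(s["qpos"])
save("wrist","pics/w0.png")
E
```

```text
scene -0.05 360 [0.152 0.197 0.303 0.256 0.38  0.48 ]
scene 0.0 1643 [0.164 0.257 0.319 0.252 0.383 0.48 ]
scene 0.05 996 [0.172 0.3   0.32  0.252 0.325 0.48 ]
scene 0.1 410 [0.181 0.196 0.211 0.374 0.378 0.391]
scene 0.15 524 [0.176 0.195 0.212 0.375 0.378 0.4  ]
scene 0.2 518 [0.181 0.196 0.213 0.375 0.378 0.397]
scene 0.25 595 [0.182 0.197 0.213 0.374 0.378 0.399]
scene 0.3 672 [0.179 0.196 0.213 0.374 0.378 0.4  ]
scene 0.35 498 [0.183 0.195 0.208 0.374 0.378 0.383]
0.3904417005733015 [32  0]
others 20715 [0.001 0.25  0.05 ] [0.45 1.   0.39]
top -0.05 330 [0.176 0.2   0.251 0.376 0.38  0.48 ]
top 0.0 2732 [0.171 0.266 0.319 0.253 0.391 0.48 ]
top 0.05 1853 [0.183 0.307 0.32  0.253 0.327 0.48 ]
top 0.1 564 [0.182 0.201 0.212 0.375 0.377 0.406]
top 0.15 770 [0.182 0.204 0.213 0.375 0.377 0.405]
top 0.2 534 [0.187 0.204 0.213 0.375 0.377 0.397]
top 0.25 62 [0.2   0.206 0.21  0.375 0.377 0.383]
0.2649386650483363 [  0 349]
others 13844 [0.173 0.252 0.05 ] [0.45  0.5   0.265]
[ 1.192  0.313  0.046  1.304 -0.     1.431]
```

View pics/w0.png

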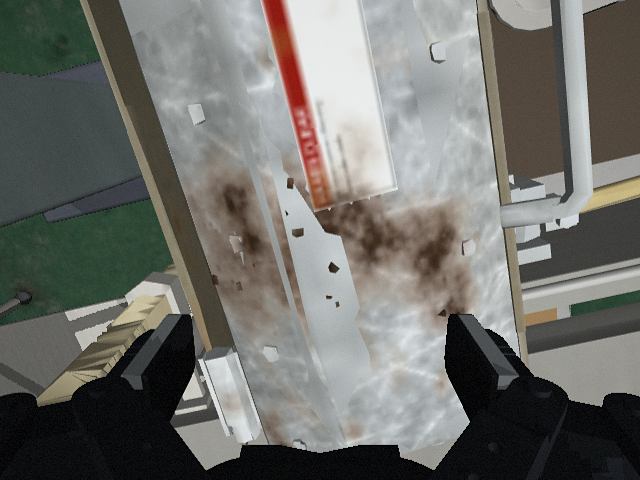

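The wrist picture shows a slab straight below. At the lower left (30–190, 270–400) is the striped pole, which stands between the arm and the table at about (0.20, 0.39). Its top is not yet known, so I'll get that from the wrist depth.

```bash
cat >> h.py <<'E'
def cloud(c,d):
    cal=bot.calibration(c);K=np.array(cal["mtx"]);R=np.array(cal["R"]);t=np.array(cal["t"])
    v,u=np.mgrid[:480,:640];ok=d.ravel()>0
    W=(R.T@(np.linalg.inv(K)@np.stack([u.ravel(),v.ravel(),np.ones(u.size)])*d.ravel()-t[:,None])).T
    return W.reshape(480,640,3),-R.T@t,R
E
python3 - <<'E'
from h import *
np.set_printoptions(precision=3,suppress=True,linewidth=150)
im,d=bot.read_camera("wrist"); G,o,R=cloud("wrist",d); print("cam",o);print(R)
for u,v in[(60,370),(100,340),(150,300),(20,395),(220,390),(300,200),(500,100),(570,100),(540,210)]: print(u,v,G[v,u],d[v,u])
W=G.reshape(-1,3);m=(d.ravel()>0)&(abs(W[:,0]-.2)<.06)&(abs(W[:,1]-.385)<.05);print(m.sum(),W[m].max(0) if m.any() else 0)
E
```

```text
cam [0.066 0.576 0.374]
[[ 0.236  0.972 -0.   ]
 [ 0.93  -0.226  0.289]
 [ 0.281 -0.068 -0.957]]
60 370 [ 0.506 -0.184 -0.537] 1.0484498
100 340 [0.185 0.381 0.094] 0.31532967
150 300 [0.066 0.576 0.374] 0.0
20 395 [0.11  0.496 0.292] 0.096857466
220 390 [0.183 0.497 0.192] 0.21263827
300 200 [0.097 0.561 0.209] 0.16851264
500 100 [ 0.101  0.77  -0.117] 0.4671673
570 100 [0.086 0.675 0.194] 0.17186542
540 210 [0.129 0.661 0.19 ] 0.18875179
5979 [0.214 0.415 0.171]
```

```bash
python3 -m crank '0 0 -40 0 0 0; 0 0 -80 0 0 0; 0 0 -120 0 0 0; 0 0 -160 0 0 0; 0 0 -200 0 0 0; 0 0 -200 0 0 0; 0 0 -200 0 0 0' 85; python3 - <<'E'
from h import *
np.set_printoptions(precision=3,suppress=True,linewidth=150)
s=bot.read_state();print(s["qpos"],s["tool_pos"])
im,d=save("wrist","pics/w1.png"); G,o,R=cloud("wrist",d); print("cam",o)
W=G.reshape(-1,3);m=(d.ravel()>0)&(abs(W[:,0]-.2)<.06)&(abs(W[:,1]-.385)<.05);print(m.sum(),W[m].max(0) if m.any() else 0)
E
```

```text
time: 1.18
tool_pos: [0.1364, 0.5597, 0.4598]
ee_rot: [0.374, 3.117, 0.011]
contact_force: [0.5, 0.7, -1.0]
finger_gap: 0.0851
grip_force: 0.0
[1.192 0.366 0.624 1.821 0.    1.431] [0.136 0.56  0.46 ]
cam [0.066 0.577 0.575]
9426 [0.26  0.413 0.371]
```

View pics/w1.png

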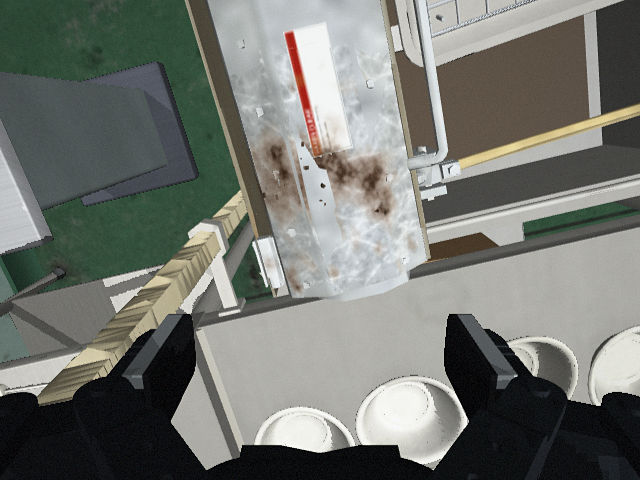

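The pole runs from (240,200) to (50,390) and disappears behind the left finger, so its top is out of view. I'll tilt the tool toward it to find the top.

```bash
python3 -m crank '0 0 -10 7 0 0; 0 0 -20 14 0 0; 0 0 -30 21 0 0; 0 0 -40 28 0 0; 0 0 -50 35 0 0; 0 0 -60 42 0 0; 0 0 -60 48 0 0; 0 0 -60 48 0 0; 0 0 -60 48 0 0'; python3 - <<'E'
from h import *
np.set_printoptions(precision=3,suppress=True,linewidth=150)
s=bot.read_state();print(s["qpos"],s["tool_pos"])
im,d=save("wrist","pics/w2.png"); G,o,R=cloud("wrist",d); print("cam",o)
W=G.reshape(-1,3);m=(d.ravel()>0)&(abs(W[:,0]-.2)<.06)&(abs(W[:,1]-.385)<.05);print(m.sum(),W[m].max(0) if m.any() else 0)
E
```

```text
time: 1.98
tool_pos: [0.1538, 0.5877, 0.3776]
ee_rot: [-0.347, -3.046, 0.623]
contact_force: [0.2, 0.4, 1.3]
finger_gap: 0.0851
grip_force: 0.0
[ 1.219  0.888  1.259  2.335 -0.08   1.462] [0.154 0.588 0.378]
cam [0.091 0.651 0.479]
12195 [0.26  0.411 0.372]
```

View pics/w2.png

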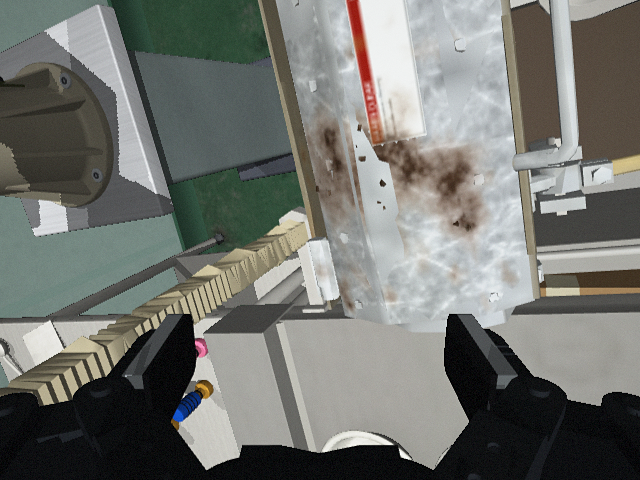

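The pole still runs on behind the left finger at (20,390), because the tilt hit its joint limits. The tool's y axis is radial here, so I'll undo that tilt and tilt about y instead, which is the tangential direction.

```bash
python3 -m crank '0 0 -10 -7 0 0; 0 0 -20 -14 0 0; 0 0 -40 -22 0 0; 0 0 -40 -22 0 0; 0 0 -40 -22 0 0'; python3 -c "
from h import *
s=bot.read_state();print(s['qpos']);print(Ro.from_rotvec(s['ee_rot']).as_matrix().round(3))"
```

```text
time: 2.45
tool_pos: [0.1544, 0.5992, 0.4186]
ee_rot: [0.343, 3.092, -0.018]
contact_force: [-1.4, -1.2, -0.9]
finger_gap: 0.0849
grip_force: 0.0
[ 1.20369865  0.4490558   0.6439138   1.76910524 -0.03284563  1.42483659]
[[-0.975  0.219  0.029]
 [ 0.219  0.976 -0.015]
 [-0.032 -0.008 -0.999]]
```

```bash
python3 -m crank '0 0 -10 0 -7 0; 0 0 -20 0 -14 0; 0 0 -30 0 -21 0; 0 0 -40 0 -28 0; 0 0 -50 0 -35 0; 0 0 -50 0 -42 0; 0 0 -50 0 -48 0; 0 0 -50 0 -55 0; 0 0 -50 0 -55 0'; python3 - <<'E'
from h import *
np.set_printoptions(precision=3,suppress=True,linewidth=150)
s=bot.read_state();print(s["qpos"],s["tool_pos"])
im,d=save("wrist","pics/w3.png"); G,o,R=cloud("wrist",d); print("cam",o)
print(Ro.from_rotvec(s['ee_rot']).as_matrix().round(3))
W=G.reshape(-1,3);m=(d.ravel()>0)&(abs(W[:,0]-.2)<.06)&(abs(W[:,1]-.385)<.05);print(m.sum(),W[m].max(0) if m.any() else 0)
E
```

```text
time: 3.2
tool_pos: [0.1521, 0.6051, 0.461]
ee_rot: [0.22, 2.137, -0.153]
contact_force: [0.2, -0.4, -1.3]
finger_gap: 0.0849
grip_force: 0.0
[ 1.56   0.615  0.691  1.976 -0.96   1.937] [0.152 0.605 0.461]
cam [0.019 0.635 0.466]
[[-0.534  0.216  0.817]
 [ 0.098  0.976 -0.194]
 [-0.84  -0.024 -0.543]]
8396 [0.213 0.411 0.417]
```

View pics/w3.png

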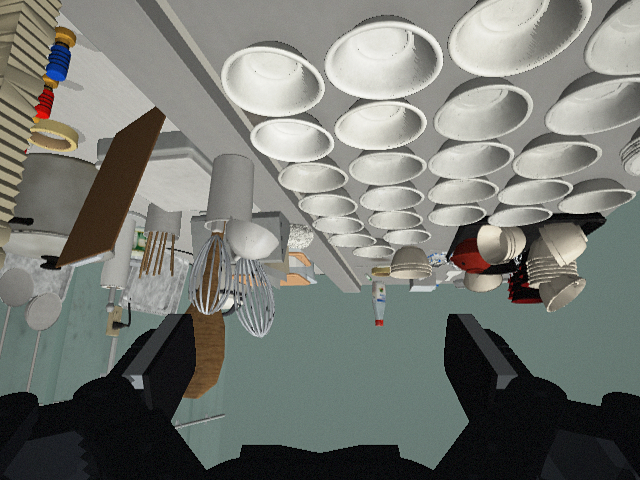

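The pole is at the left edge, rows 0–220, and leaves the frame, having been seen up to z = 0.417. I'll yaw the view 30° toward it.

```bash
python3 -m crank '0 0 0 5 0 3.2; 0 0 0 10 0 6.4; 0 0 0 15 0 9.6; 0 0 0 20 0.4 12.8; 0 0 0 25 0.7 16; 0 0 0 25 0.7 16; 0 0 0 25 0.7 16'; python3 - <<'E'
from h import *
np.set_printoptions(precision=3,suppress=True,linewidth=150)
s=bot.read_state();print(s["qpos"],s["tool_pos"])
im,d=save("wrist","pics/w4.png"); G,o,R=cloud("wrist",d); print("cam",o)
print(Ro.from_rotvec(s['ee_rot']).as_matrix().round(3))
W=G.reshape(-1,3);m=(d.ravel()>0)&(abs(W[:,0]-.2)<.06)&(abs(W[:,1]-.385)<.05);print(m.sum(),W[m].max(0) if m.any() else 0)
E
```

```text
time: 3.83
tool_pos: [0.2273, 0.6191, 0.4033]
ee_rot: [0.745, 2.149, -0.287]
contact_force: [-0.7, -0.4, -0.0]
finger_gap: 0.085
grip_force: 0.0
[ 1.392  0.964  1.265  2.338 -0.781  2.255] [0.227 0.619 0.403]
cam [0.12  0.702 0.419]
[[-0.485  0.6    0.636]
 [ 0.412  0.798 -0.439]
 [-0.771  0.049 -0.634]]
13107 [0.218 0.411 0.376]
```

View pics/w4.png

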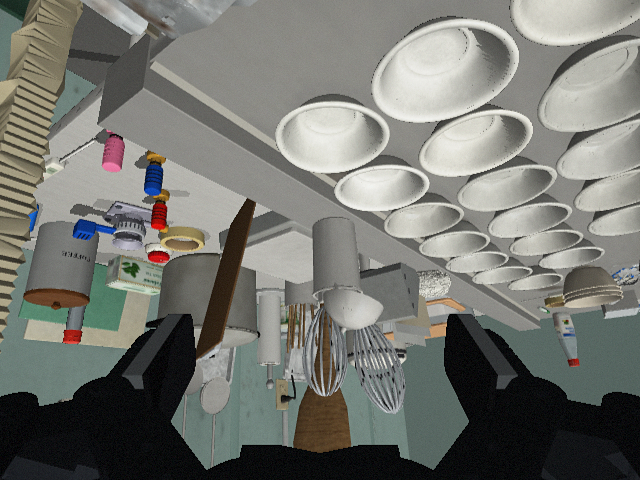

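The pole is still at the left edge (rows 0–330) and carries on upward. Going over it is uncertain, so I'll pass inside it: tool down, retract to r ≈ 0.27 at large azimuth, swing past, then reach out. The fitted planar kinematics say this is in range.

```bash
cat > go.py <<'E'
import sys
from h import *
np.set_printoptions(precision=1,suppress=True)
R0=Ro.from_rotvec([.3742,3.1192,0]).as_matrix()
s=bot.read_state();p=np.array(s["tool_pos"]);R=Ro.from_rotvec(s["ee_rot"]).as_matrix()
print("q",np.round(s["qpos"],2),"p",np.round(p*1000,1),"t",s["time"])
a=list(map(float,sys.argv[1:]))
for i in range(0,len(a),3): print((R.T@(np.array(a[i:i+3])-p)*1000))
print("rot",np.degrees(Ro.from_matrix(R.T@R0).as_rotvec()))
E
python3 go.py .06 .6 .45
```

```text
q [ 1.4  1.   1.3  2.3 -0.8  2.3] p [228.9 619.5 400.8] t 3.8833
[  35.7 -114.8 -129.9]
rot [ -7.8  50.5 -23. ]
```

```bash
python3 -m crank '5 -13 -15 -0.9 6 -2.6; 9 -26 -30 -1.8 12 -5.2; 13 -39 -45 -2.6 17 -7.8; 17 -52 -60 -3.5 23 -10.4; 21 -65 -75 -4.4 28 -13; 25 -78 -90 -5.3 34 -15.5; 29 -91 -105 -6.2 40 -18; 32 -104 -118 -7 45 -20.5; 36 -115 -130 -7.8 50.5 -23; 36 -115 -130 -7.8 50.5 -23' | head -3; python3 go.py .04 .45 .45 .03 .28 .42
```

```text
time: 4.72
tool_pos: [0.0556, 0.5983, 0.4576]
ee_rot: [-0.362, -3.12, -0.019]
q [1.3 0.4 0.7 1.8 0.  1.6] p [ 55.6 598.3 457.6] t 4.7167
[ -18.7 -148.     5.8]
[ -47.9 -316.2   33.7]
rot [ 0.7 -0.1  0.5]
```

```bash
python3 go.py -.08 .58 .46 -.08 .44 .45 -.05 .28 .42; python3 -m crank '30 0 0 0 0 0; 60 -15 0 0 0 0; 90 -30 0 0 0 0; 120 -45 0 0 0 0; 125 -50 0 0 0 0; 125 -50 0 0 0 0' | head -3; python3 go.py -.08 .44 .45 -.06 .28 .42
```

```text
q [1.3 0.4 0.7 1.8 0.  1.6] p [ 55.6 598.3 457.6] t 4.7167
[127.9 -48.8  -2.7]
[  95.8 -185.2    5.6]
[  29.9 -334.5   33.6]
rot [ 0.7 -0.1  0.5]
time: 5.22
tool_pos: [-0.0789, 0.5791, 0.4532]
ee_rot: [0.359, 3.118, 0.007]
q [ 1.6  0.4  0.6  1.8 -0.   1.8] p [-78.9 579.1 453.2] t 5.2167
[ -30.5 -135.7    2.7]
[ -86.2 -287.1   32.1]
rot [0.3 0.1 0.6]
```

```bash
python3 -m crank '-7 -34 1 0 0 0; -15 -68 2 0 0 0; -23 -102 3 0 0 0; -30 -136 3 0 0 0; -30 -136 3 0 0 0;-30 -136 3 0 0 0'; python3 go.py -.06 .28 .42
```

```text
time: 5.72
tool_pos: [-0.0779, 0.4394, 0.4501]
ee_rot: [0.367, 3.118, 0.008]
contact_force: [0.2, 1.1, -0.3]
finger_gap: 0.085
grip_force: 0.0
q [ 1.6  0.1  0.2  1.7 -0.   1.8] p [-77.9 439.4 450.1] t 5.7167
[ -54.4 -151.1   29.4]
rot [0.3 0.1 0.3]
```

```bash
python3 -m crank '-13 -38 0 0 0 0; -26 -76 0 0 0 0; -40 -114 5 0 0 0; -54 -150 10 0 0 0;-54 -150 10 0 0 0; -54 -150 10 0 0 0'; python3 go.py .10 .25 .44 .22 .16 .44 .30 .10 .44
```

```text
time: 6.22
tool_pos: [-0.0603, 0.282, 0.4393]
ee_rot: [0.368, 3.118, 0.009]
contact_force: [0.2, 0.7, 0.0]
finger_gap: 0.0849
grip_force: 0.0
q [ 1.5 -0.2 -0.1  1.7 -0.   1.7] p [-60.3 282.  439.3] t 6.2167
[-163.3    6.2   -0.4]
[-301.   -53.5   -0.6]
[-392.7  -93.2   -0.7]
rot [0.3 0.1 0.2]
```

```bash
python3 -m crank '-27 1 0 0 0 0; -54 2 0 0 0 0; -82 3 0 0 0 0; -110 4 0 0 0 0; -137 5 0 0 0 0; -163 6 0 0 0 0; -200 -10 0 0 0 0; -235 -25 0 0 0 0; -270 -40 0 0 0 0; -300 -53 0 0 0 0'; python3 go.py .2 .16 .44
```

```text
time: 7.05
tool_pos: [0.2228, 0.1599, 0.4387]
ee_rot: [0.368, 3.118, 0.003]
contact_force: [0.7, 1.4, 0.2]
finger_gap: 0.0851
grip_force: 0.0
q [ 0.3 -0.3 -0.1  1.7  0.   0.6] p [222.8 159.9 438.7] t 7.05
[22.2 -5.2 -1.3]
rot [0.1 0.1 0.2]
```

Past the pole. Now to a point above the blue plug.

```bash
python3 go.py .4457 .14 .2 | tail -2; python3 -m crank '-35 3 20 0 0 0; -70 6 45 0 0 0; -105 10 70 0 0 0; -140 14 100 0 0 0; -175 20 130 0 0 0; -205 26 160 0 0 0; -221 33 195 0 0 0; -221 33 225 0 0 0; -221 33 239 0 0 0; -221 33 239 0 0 0' | head -3
python3 - <<'E'
from h import *
np.set_printoptions(precision=4,suppress=True)
im,d=save("wrist","pics/w5.png"); G,o,R=cloud("wrist",d)
for m in bot.mark_of("blue_plug_center","wrist"): u,v=m["uv"];print(m["conf"],u,v,plane("wrist",u,v,.0375))
for m in bot.masks_of("blue_plug_center","wrist"):
    W=G[m["region"]&(d>0)]; C=im[m["region"]&(d>0)].astype(int); t=W[(W[:,2]>.071)&(W[:,2]<.082)]
    print(m["box"],C.mean(0),len(t),t.mean(0) if len(t) else 0,t.min(0) if len(t) else 0,t.max(0) if len(t) else 0)
E
python3 go.py .4457 .14 .064
```

```text
[-220.9   32.   239.2]
rot [0.1 0.1 0.2]
time: 7.88
tool_pos: [0.4414, 0.142, 0.1944]
ee_rot: [-0.366, -3.113, 0.001]
0.97 321.4 239.1 [0.4542 0.1419 0.0375]
[294.9, 84.1, 54.5, 52.9] [210.8567 114.4944 152.136 ] 1787 [0.3707 0.1607 0.0777] [0.3586 0.1479 0.0741] [0.3832 0.1732 0.0799]
[302.0, 204.9, 40.5, 64.4] [ 38.9253  61.4374 109.0642] 1457 [0.4474 0.142  0.0778] [0.4358 0.1296 0.071 ] [0.4609 0.1543 0.0801]
q [ 0.1  0.1 -0.3  1.1  0.   0.4] p [443.3 142.8 200.2] t 8.0333
[ -2.8  -2.5 136.2]
rot [0.1 0.1 0.3]
```

View pics/w5.png

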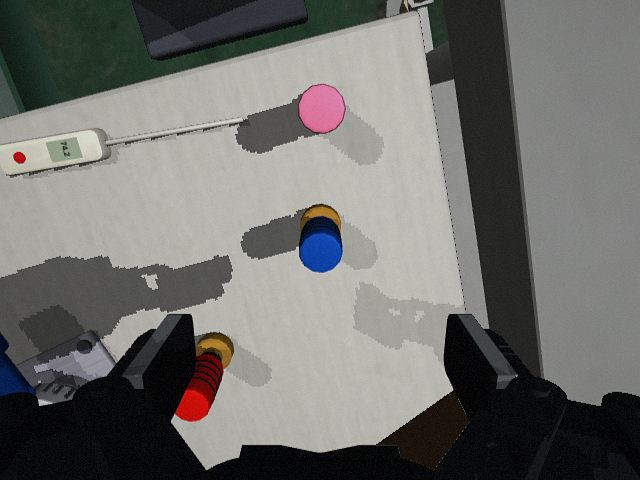

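The blue plug's grip top is at (321,252), centred between the fingers. Red is at (205,380) and pink at (321,108), both clear. Descend and grasp.

```bash
python3 -m crank '-3 -1 35 0 0 0; -3 -1 70 0 0 0; -3 -1 105 0 0 0; -3 -1 125 0 0 0; -3 -1 136 0 0 0; -3 -1 136 0 0 0;-3 -1 136 0 0 0'; python3 -m crank '0 0 0 0 0 0;0 0 0 0 0 0;0 0 0 0 0 0;0 0 0 0 0 0;0 0 0 0 0 0;0 0 0 0 0 0;0 0 0 0 0 0;0 0 0 0 0 0' 10
```

```text
time: 8.62
tool_pos: [0.4459, 0.1416, 0.065]
ee_rot: [0.365, 3.117, 0.004]
contact_force: [-0.2, -1.1, 1.1]
finger_gap: 0.0851
grip_force: 0.0
time: 9.28
tool_pos: [0.4449, 0.1414, 0.0645]
ee_rot: [0.365, 3.118, 0.004]
contact_force: [-0.6, -0.2, 4.9]
finger_gap: 0.0244
grip_force: 58.6
```

```bash
python3 -m crank '0 0 -30 0 0 0; 0 0 -65 0 0 0; 0 0 -100 0 0 0; 0 0 -110 0 0 0; 0 0 -110 0 0 0'; python3 go.py .45 .03 .175 .47 -.08 .175 .542 -.092 .175
```

```text
time: 9.7
tool_pos: [0.4465, 0.1415, 0.1768]
ee_rot: [0.364, 3.113, 0.006]
contact_force: [0.8, 0.4, -0.9]
finger_gap: 0.0245
grip_force: 59.0
q [ 0.1  0.1 -0.4  1.1  0.   0.4] p [446.5 141.5 176.8] t 9.7
[ -29.2 -107.7    1.5]
[ -74.  -210.1    1.3]
[-146.8 -205.1    1.8]
rot [0.3 0.4 0.3]
```

```bash
python3 -m crank '-9 -36 0 0 0 0; -18 -72 0 0 0 0; -29 -107 0 0 0 0; -44 -142 0 0 0 0; -60 -177 0 0 0 0; -74 -208 0 0 0 0; -108 -208 0 0 0 0; -140 -206 0 0 0 0; -147 -205 0 0 0 0; -147 -205 0 0 0 0' | head -3
python3 - <<'E'
from h import *
np.set_printoptions(precision=4,suppress=True)
s=bot.read_state();print(s["tool_pos"],Ro.from_rotvec(s["ee_rot"]).as_matrix()[:,2])
for c in("scene","top","wrist"):
    im,d=save(c,f"pics/{c}6.png"); G,o,R=cloud(c,d)
    hsv=cv2.cvtColor(im,cv2.COLOR_RGB2HSV); b=(hsv[...,0]>105)&(hsv[...,0]<130)&(hsv[...,1]>140)&(d>0)
    W=G[b]; 
    for lo,hi in((.13,.15),(.15,.17),(.17,.2)):
        m=(abs(W[:,0]-.542)<.04)&(abs(W[:,1]+.092)<.04)&(W[:,2]>lo)&(W[:,2]<hi)
        if m.sum():print(c,lo,m.sum(),W[m].mean(0),W[m].min(0),W[m].max(0))
    for n,z in(("coupling_mouth",.07),("paddle_top",.072),("blue_plug_center",.148)):
        for k in bot.mark_of(n,c)[:2]: print(c,n,k["conf"],k["uv"],plane(c,*k["uv"],z))
a=cv2.imread("pics/scene6.png")[150:350,260:460];w=cv2.imread("pics/wrist6.png")
cv2.imwrite("pics/c6.png",np.hstack([cv2.resize(a,(400,400)),cv2.resize(w[120:420],(400,400)) if 0 else cv2.resize(w,(400,400))]))
E
```

```text
time: 10.53
tool_pos: [0.5408, -0.0928, 0.1707]
ee_rot: [-0.366, -3.119, -0.005]
[ 0.5408 -0.0928  0.1707] [-0.0012  0.0031 -1.    ]
scene 0.13 3 [ 0.5296 -0.0952  0.1465] [ 0.5292 -0.0959  0.1447] [ 0.53   -0.0944  0.1491]
scene 0.15 20 [ 0.5291 -0.0941  0.1616] [ 0.5279 -0.0977  0.1504] [ 0.5304 -0.088   0.1697]
scene 0.17 64 [ 0.534  -0.091   0.1781] [ 0.5231 -0.1071  0.1702] [ 0.5507 -0.0771  0.1917]
scene coupling_mouth 0.63 [391.0, 278.1] [ 0.5394 -0.0893  0.07  ]
scene paddle_top 0.77 [352.3, 303.2] [ 0.4623 -0.1061  0.072 ]
scene blue_plug_center 0.91 [234.1, 225.2] [0.3442 0.0499 0.148 ]
scene blue_plug_center 0.84 [400.4, 244.1] [ 0.544  -0.0933  0.148 ]
top blue_plug_center 0.85 [239.8, 309.1] [0.3716 0.1414 0.148 ]
wrist 0.13 380 [ 0.5317 -0.0897  0.1449] [ 0.5291 -0.103   0.1316] [ 0.5393 -0.0794  0.1499]
wrist 0.15 1270 [ 0.5319 -0.0896  0.1606] [ 0.5269 -0.1156  0.15  ] [ 0.5413 -0.0653  0.17  ]
wrist 0.17 6598 [ 0.5386 -0.0915  0.1831] [ 0.5184 -0.1319  0.17  ] [ 0.5544 -0.0521  0.1999]
wrist coupling_mouth 0.69 [321.9, 257.4] [ 0.5445 -0.0911  0.07  ]
wrist coupling_mouth 0.51 [522.3, 172.8] [0.5234 0.0201 0.07  ]
wrist paddle_top 0.72 [243.9, 109.8] [ 0.4607 -0.1107  0.072 ]
wrist blue_plug_center 0.61 [322.0, 325.4] [ 0.5443 -0.0917  0.148 ]
```

View pics/c6.png

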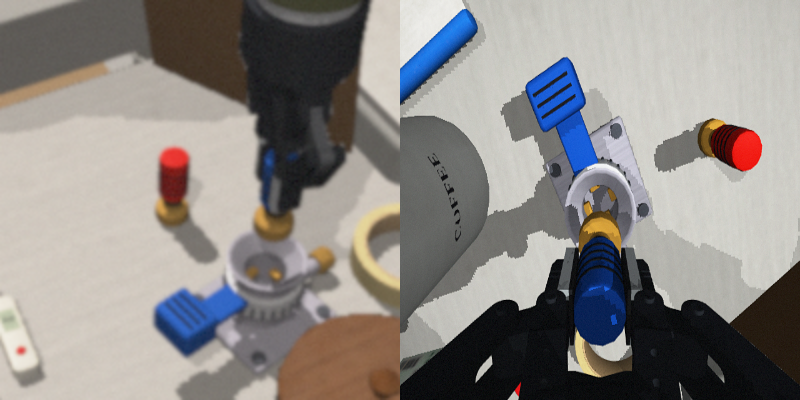

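The plug hangs upright in the grip over the mouth: nose at (275,225) on the left half of the picture, mouth at (268,255). Lower it.

```bash
python3 go.py .542 -.092 .125 .542 -.092 .1085; python3 -m crank '-2 0 15 0 0 0; -2 0 30 0 0 0; -2 0 45 0 0 0; -2 0 50 0 0 0; -2 0 50 0 0 0; -2 0 50 0 0 0'; python3 go.py .542 -.092 .108
```

```text
q [-0.3  0.3 -0.2  1.1  0.  -0.1] p [539.8 -92.1 173.5] t 11.1333
[-2.1  0.5 48.5]
[-2.   0.5 65. ]
rot [0.1 0.1 0.3]
time: 11.63
tool_pos: [0.5419, -0.0926, 0.1234]
ee_rot: [0.365, 3.12, 0.004]
contact_force: [0.0, -0.6, -0.8]
finger_gap: 0.0247
grip_force: 59.3
q [-0.3  0.3 -0.2  1.   0.  -0.1] p [541.9 -92.6 123.4] t 11.6333
[ 0.1  0.6 15.4]
rot [0.1 0.  0.3]
```

```bash
python3 -m crank '0 0 4 0 0 0; 0 0 8 0 0 0; 0 0 11 0 0 0; 0 0 11 0 0 0'|egrep 'pos|force'; python3 -m crank '0 0 2 0 0 0; 0 0 4 0 0 0; 0 0 4 0 0 0;0 0 4 0 0 0'|egrep 'pos|force'
```

```text
tool_pos: [0.5426, -0.0926, 0.1153]
contact_force: [-0.4, 0.4, -1.8]
grip_force: 60.0
tool_pos: [0.5421, -0.0927, 0.1077]
contact_force: [0.6, -0.6, -1.3]
grip_force: 60.1
```

No side force and the nose is inside the bore. Release, then back straight up.

```bash
python3 -m crank '0 0 0 0 0 0; 0 0 0 0 0 0; 0 0 0 0 0 0; 0 0 0 0 0 0; 0 0 0 0 0 0; 0 0 0 0 0 0' 50|egrep 'pos|force|gap'; python3 -m crank '0 0 -20 0 0 0; 0 0 -50 0 0 0; 0 0 -80 0 0 0; 0 0 -100 0 0 0;0 0 -100 0 0 0' | egrep 'pos|force'
python3 - <<'E'
from h import *
np.set_printoptions(precision=4,suppress=True)
for c in("scene","wrist"):
    im,d=save(c,f"pics/{c}7.png"); G,o,R=cloud(c,d)
    hsv=cv2.cvtColor(im,cv2.COLOR_RGB2HSV); b=(hsv[...,0]>105)&(hsv[...,0]<130)&(hsv[...,1]>140)&(d>0)
    W=G[b]
    for lo,hi in((.075,.09),(.09,.105),(.105,.125)):
        m=(abs(W[:,0]-.542)<.03)&(abs(W[:,1]+.092)<.03)&(W[:,2]>lo)&(W[:,2]<hi)
        if m.sum():print(c,lo,m.sum(),W[m].mean(0),W[m].min(0),W[m].max(0))
    P=W[(abs(W[:,0]-.461)<.03)&(abs(W[:,1]+.11)<.03)&(W[:,2]>.064)]
    if len(P):print("paddle",len(P),np.median(P,0),P.min(0),P.max(0))
E
python3 go.py .461 -.11 .2
```

```text
tool_pos: [0.542, -0.0926, 0.1082]
contact_force: [-0.3, 0.4, -0.1]
finger_gap: 0.0498
grip_force: 0.0
tool_pos: [0.5443, -0.0936, 0.2133]
contact_force: [1.4, 0.2, -0.1]
grip_force: 0.0
scene 0.075 74 [ 0.5365 -0.1017  0.0836] [ 0.53   -0.1056  0.0754] [ 0.5464 -0.0919  0.0898]
scene 0.09 88 [ 0.5363 -0.1013  0.0978] [ 0.5288 -0.1065  0.09  ] [ 0.5462 -0.0916  0.1045]
scene 0.105 206 [ 0.5403 -0.0961  0.1137] [ 0.5297 -0.1056  0.1052] [ 0.5534 -0.0822  0.1187]
paddle 480 [ 0.4589 -0.1134  0.0703] [ 0.4432 -0.1312  0.0641] [ 0.4795 -0.0913  0.0741]
wrist 0.075 164 [ 0.5328 -0.0896  0.0827] [ 0.5301 -0.1038  0.0751] [ 0.5407 -0.0795  0.0899]
wrist 0.09 201 [ 0.5331 -0.0894  0.0982] [ 0.5302 -0.1036  0.09  ] [ 0.5455 -0.0796  0.105 ]
wrist 0.105 1869 [ 0.5414 -0.0919  0.1149] [ 0.5305 -0.105   0.105 ] [ 0.5554 -0.0797  0.1178]
paddle 3474 [ 0.4609 -0.1081  0.0707] [ 0.4424 -0.1311  0.0641] [ 0.4795 -0.0873  0.0735]
q [-0.3  0.3 -0.1  1.2  0.  -0.1] p [542.4 -93.  209.1] t 13.3167
[ 75.3 -35.4   8.8]
rot [0.1 0.2 0.3]
```

The plug stands upright on the jaws with its top at z ≈ 0.117 and is released. Now close the fingers and go over the paddle.

```bash
python3 -m crank '20 -9 0 0 0 0; 40 -18 0 0 0 0; 60 -27 0 0 0 0; 78 -36 0 0 0 0; 78 -36 30 0 0 0; 78 -36 60 0 0 0; 78 -36 90 0 0 0; 78 -36 100 0 0 0;78 -36 100 0 0 0' 0; python3 go.py .458 -.111 .1
```

```text
time: 14.07
tool_pos: [0.4546, -0.1083, 0.1045]
ee_rot: [-0.365, -3.113, -0.007]
contact_force: [-0.1, 0.7, -0.3]
finger_gap: -0.0
grip_force: 0.0
q [-0.4  0.2 -0.5  0.9  0.  -0.2] p [ 454.6 -108.3  104.5] t 14.0667
[-4.  -1.9  4.5]
rot [ 0.2 -0.4  0.3]
```

```bash
python3 -m crank '-2 -2 5 0 0 0; -2 -2 8 0 0 0; -2 -2 11 0 0 0; -2 -2 14 0 0 0;-2 -2 14 0 0 0'|egrep 'pos|force'; python3 -m crank '0 0 3 0 0 0; 0 0 6 0 0 0; 0 0 8 0 0 0; 0 0 8 0 0 0'|egrep 'pos|force'
```

```text
tool_pos: [0.4604, -0.1125, 0.0948]
contact_force: [0.5, -0.6, 3.3]
grip_force: 1.8
tool_pos: [0.4604, -0.1125, 0.0871]
contact_force: [-0.2, -0.5, 6.7]
grip_force: 3.1
```

```bash
python3 -m crank '0 0 2 0 0 0; 0 0 4 0 0 0; 0 0 4 0 0 0; 0 0 4 0 0 0'|egrep 'pos|force'; python3 -m crank '0 0 1 0 0 0; 0 0 2 0 0 0; 0 0 2 0 0 0; 0 0 2 0 0 0'|egrep 'pos|force'
```

```text
tool_pos: [0.4604, -0.1125, 0.0834]
contact_force: [-0.9, -0.8, 7.3]
grip_force: 3.7
tool_pos: [0.4604, -0.1126, 0.0828]
contact_force: [-3.6, 0.4, 20.6]
grip_force: 9.6
```

The force jump to 20 N means the paddle is at its stop. Check that the plug has dropped while I hold it there.

```bash
cat > chk.py <<'E'
from h import *
np.set_printoptions(precision=4,suppress=True)
for c in("scene","top"):
    im,d=bot.read_camera(c); G,o,R=cloud(c,d)
    hsv=cv2.cvtColor(im,cv2.COLOR_RGB2HSV); b=(hsv[...,0]>105)&(hsv[...,0]<130)&(hsv[...,1]>140)&(d>0)
    W=G[b]; Q=W[(abs(W[:,0]-.542)<.03)&(abs(W[:,1]+.092)<.03)]
    if len(Q):
        T=Q[Q[:,2]>Q[:,2].max()-.006]; print(c,"plug top",np.percentile(Q[:,2],95),T.mean(0))
    P=W[(abs(W[:,0]-.461)<.03)&(abs(W[:,1]+.11)<.03)&(W[:,2]>.045)]
    if len(P):print(c,"paddle",len(P),np.median(P,0))
    cv2.imwrite(f"pics/{c}_chk.png",im[:,:,::-1])
s=bot.read_state();print(s["time"],s["tool_pos"],s["contact_force"])
E
python3 chk.py
```

```text
scene plug top 0.09480858884098586 [ 0.5386 -0.0928  0.0934]
scene paddle 300 [ 0.4515 -0.1226  0.055 ]
top plug top 0.09793536919264145 [ 0.5407 -0.0909  0.0959]
top paddle 80 [ 0.4499 -0.0935  0.0578]
15.5833 [ 0.4604 -0.1126  0.0828] [-4.8568  1.112  19.4619]
```

The plug is fully home, with its top at 0.095 as expected. Release the paddle by rising straight up.

```bash
python3 -m crank '0 0 -6 0 0 0; 0 0 -12 0 0 0; 0 0 -20 0 0 0; 0 0 -40 0 0 0; 0 0 -80 0 0 0; 0 0 -120 0 0 0; 0 0 -150 0 0 0; 0 0 -150 0 0 0; 0 0 -150 0 0 0'|egrep 'pos|force'; python3 chk.py; python3 -c "
import cv2,numpy as np
a=cv2.imread('pics/scene_chk.png')[180:340,210:450];cv2.imwrite('pics/fin.png',cv2.resize(a,(720,480)))"
```

```text
tool_pos: [0.4601, -0.1126, 0.2323]
contact_force: [-0.4, -0.3, -1.0]
grip_force: 0.0
scene plug top 0.0948225785950946 [ 0.5387 -0.0927  0.0935]
scene paddle 647 [ 0.4589 -0.1144  0.0696]
top plug top 0.09776055110126289 [ 0.5403 -0.0907  0.096 ]
top paddle 578 [ 0.4595 -0.1053  0.072 ]
16.4333 [ 0.4584 -0.1119  0.2294] [ 0.5036  0.1858 -0.5686]
```

View pics/fin.png

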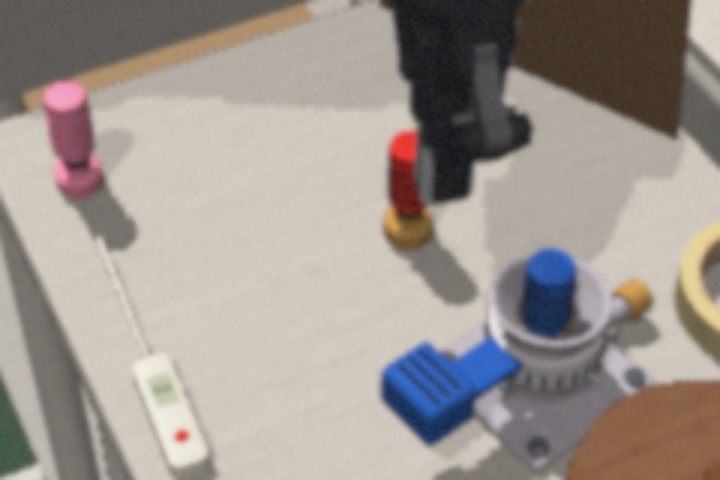

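The blue plug is seated in the coupling at (548,290), the paddle is back up at (430,390), and red and pink are standing untouched. The gripper is clear of everything.

```bash
python3 -c "
from cell import bot
print(bot.close_job())"
```

```text
the job is handed in; nothing more can be done
None
```

The blue plug is fully home in the coupling and the sleeve has sprung back up over it; the red plug was left standing, and the job was handed in at about 16 s of the 48 s allowed.

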